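# Clamp a casting mould in its quick-clamp fixture

## Task

The closed casting mould stands partly out of its clamping fixture. Slide it fully home against the back stop, push the clamp strap round until it lies squarely across the mould against its stop pin, and then press the cam lever all the way down so that the mould is left clamped. Only push with the fingers: the mould must not be lifted or tipped, and the things standing around must stay where they are.

Things in the scene. Friction and masses are not known exactly. Their poses are not given: they have to be found in the camera images.
- clamp_base: Clamping fixture, fixed: dark base plate 116 x 149 mm, top at z = 10 mm. Origin on the worktop under the mould's home position. Axes: x along the channel to the back stop (away from the robot, turned left by a yaw of 0.2 to 0.4 rad), y to the left, z up. Channel: two white rails up to z = 18 mm, inner faces at y = +-23 mm, from x = -62 to 28 mm, flared at the mouth.
- mould: Closed two-part aluminium mould, a loose block 56 (x) x 44 (y) x 28 (z) mm with a dark parting line round its sides, 0.13 to 0.25 kg. Origin at the centre of its underside, axes as the fixture's. It stands in the channel (1 mm of play to each rail) 15 to 36 mm short of home; home: its origin at the fixture's x = 0, up to 3 mm short accepted. Its top is at z = 38 mm.
- stop_face (a point): Top middle of the face of the steel back stop: x = 28 mm, z = 32 mm in the fixture. The mould is home when it touches this face.
- stop_pin (a point): Top of the 9 mm pin that stops the strap: x = 15, y = 56 mm in the fixture, z = 63 mm.
- home (a point): Fixed point on the fixture's channel floor (z = 10 mm) where the mould's origin lies when the mould is home; axes as clamp_base.
- strap (a joint): Angle of the clamp strap about the upright post, rad. 0: it points along the fixture's -x, beside the channel (starts: -0.15 to 0.25); grows counter-clockwise seen from above, the free end going to the mould, to 1.571: along the fixture's -y, square across the mould, against the stop pin. Friction 0.08 N m, stays where left. Steel bar 20 mm wide, round ends 27 mm wide, 93 mm from axis to end.
- post_axis (a point): On the axis of the clamp post (12 mm stud at x = 0, y = 80 mm in the fixture), at the height of the strap's middle, z = 55 mm. With the lever up the strap lies between z = 50 and 60 mm; it sinks by up to 6 mm as the lever is pressed.
- pad_face (a point): Centre of the lower face of the round rubber pad (19 mm wide) under the free end of the strap, 80 mm from the post's axis. With the lever up it is 41 mm above the worktop, 3 mm over the top of the mould (1.3 mm at the lowest lever start). The nut and screw end above it reach z = 70 mm; the clevis on the post reaches z = 84 mm.
- lever (a joint): Angle of the cam lever from upright, rad. 0: straight up; grows as it is pressed outwards to the fixture's +y (away from the mould) and down, to its end stop at 1.48 (5 degrees above level). Starts: 0.1 to 0.45. The cam lowers the strap by 3.8 mm per rad; from about 0.8 on the pad presses on the mould. Self-locking: stays where left. Friction 0.16 N m: some 3 N at the grip.
- lever_pivot (a point): Fixed point on the lever's level pivot axis (along the fixture's x) at the top of the post, z = 74 mm; axes as clamp_base.
- lever_end (a point): Free end of the cam lever, on its centre line, 82 mm from the pivot. The outer 48 mm are a black grip 15 mm wide (along the pivot) and 12 mm thick.
- strap_pad: The rubber pad as a body; its origin is on the post's axis at strap height, so use pad_face for where it is.
- bioprinter: Furniture, fixed: the bench-top bioprinter on the right of the work, 0.29 x 0.33 m, 0.35 m high with its syringe head; its left side is at about y = -0.17 m, its front at x = 0.5 m. Cross over or in front of it.
- computer: Furniture, fixed: flat computer case, 0.38 x 0.34 m, 0.1 m high, behind and left of the work; its nearest corner at about x = 0.55, y = 0.07 m. A monitor stands on it, its lower edge at z = 0.19 m, x = 0.69 m.
- tweezers: Bystander: steel tweezers, 134 mm long, 9 mm high, lying to the right of the fixture.
- timer: Bystander: white timer with three keys, 70 x 66 x 19 mm, near the front edge to the left of the fixture.
- bottle_dye: Bystander: small bottle with a black cap, 45 mm wide, 94 mm high, behind the fixture.
- marker_red: Bystander: marker, 135 mm long, 14 mm high, near the front edge to the right.
- petri_a: Bystander: single petri dish, 89 mm wide, 16 mm high, near the front edge to the left.
- beaker: Bystander: beaker, 51 x 45 mm, 70 mm high, behind the fixture to the right.
Not all that is in view belongs to the job. There is more than one size of the mould; the one meant has the size given above.

How it is judged:
By the outcome, as a careful person would: the job done as asked, in the order asked, and still so for the second after the job is handed in, with the robot touching nothing.
It also fails if it takes over 58 s, if anything falls off the work surface, if the arm or the gripper's body presses on something with over 40 N, if the wrist force passes 120 N, or if a joint passes its speed limit or range.

## Robot

A 7-joint arm with a two-finger parallel gripper is mounted at the origin on a cart in front of the work surface, level with it; the furniture and walls round the work are solid. World frame = base frame: x ahead of the robot, y to its left, z up, the work surface at z = 0. Lengths are in mm, angles in rad, forces in N, time in s.
With the tool pointing down it reaches from about 400 to 850 mm from the base axis. Payload 10.4 kg.
Tool frame: the origin (TCP) lies on the centre line of the jaws, within the pads' length; the fingertips stand 17 mm ahead of it and the grasp point (between the pads) lies 2 mm behind it; z points along the fingers, y is the line along which they close (so a half turn about z gives the same grasp; the last joint's range is limited). The gripper opens to 87 mm and grips with 3 to 60 N. Pads are 19 mm wide; open, the fingers measure 117 mm over their backs; the gripper's body (75 mm by 190 mm) begins 51 mm behind the grasp point.
Start: joints at [1.262, 0.332, -0.065, 1.46, 0.022, 1.35, -0.088], TCP at [176.224, -599.663, 239.576] pointing down, gripper open.
Joint ranges: [-2.6, 2.6], [-0.5, 2.12], [-1.47, 1.34], [0.16, 2.42], [-1.27, 4.41], [0.06, 2.06], [-2.6, 2.6]. Speed limits (rad/s): [2.22, 2.22, 2.79, 2.79, 3.14, 3.14, 3.14].

## Interface

Orientations are given as a rotation vector (axis times angle).
In Python, from cell import read_state, read_camera, job_done gives the robot as it stands. The module is installed in compiled form; this text tells all that it offers.
- The arm moves only by the shell command python3 -m handwheel 'ROWS' [FORCE]. ROWS is a JSON object whose one key "deltas" holds one flat list of numbers, 7 for each row, row after row: the finger opening in mm, from 0 to 87, then the shift along the tool's x, y, z in mm, then the turn, a rotation vector about the tool's x, y, z in degrees. In form: {"deltas": [hand, x, y, z, rx, ry, rz, hand, x, y, z, rx, ry, rz, ...]}. A call has 1 to 10 rows; each row shifts and turns the commanded pose from where the row before left it, along the tool's axes as they then stand; what a row does not reach is not made up. A row lasts 1/12 s, in which the tool goes at most 41.7 mm and 7.16 degrees, less where a joint would pass 70% of its speed; a pose out of reach is approached as far as the arm can. A call with a gripper value outside its range is refused whole. The fingers move at their own pace and stop on an object; FORCE is the grip in N (left out, the last holds). Time passes only in rows, so rows that do not move let the fingers close. It gives the time, the measured TCP pose, the force, the opening and the grip force at its end, in the units of the state.
- read_state(): the state, without advancing time (a new reading comes with each control period).
- read_camera(name): name is "scene" or "top"; returns a dict with "color" (400x640x3 uint8, red, green, blue), "vfov" (degrees; the focal length in pixels is half the picture's height over the tangent of half this angle, whatever the lens; pixels are square), "cx", "cy" (the principal point, pixels), "R" (3x3) and "t" (3): a world point X has camera coordinates R X + t. Camera axes: x right, y down, z forward; pixel columns grow to the right and rows downward; lengths in mm; the calibration is good to about 2 mm. A picture is of the moment at which its call begins. There is no depth.
- job_done(): hands the job in; it is judged then, once.
The state is a dict: "t": time; "joint_positions": joint angles; "joint_velocities": joint speeds; "joint_torque": joint torques, N m; "eef_pos": TCP position; "tool_rot": TCP orientation; "ft_force": force on the tool from outside, world axes, zero at the start; "wrist_torque": the same for the moment, N m; "width": finger opening in mm; "finger_force": force on a finger pad.
Only numpy, scipy, OpenCV 4.12 (cv2) and the standard library are available. Lean on these libraries where they do the work, as an engineer would, in place of code of your own. Each camera call takes 0.05 s, during which the arm holds its last target. There are 200 camera calls.

## Working session

There is one attempt and no reset: what is moved stays moved. The work goes in short steps, Python scripts to look and compute and a shell command to move; the robot and the scene stay as the last step left them, time stands still between calls to the robot, and variables do not carry over. Pictures are saved under pics/ and viewed, at most 10 in all, crops included, and the job is handed in when it is done.

```bash
mkdir -p pics; python3 - <<'E'
from cell import *
import cv2
s=read_state();print({k:(v if not hasattr(v,'round') else v) for k,v in s.items()})
for n in("scene","top"):
    c=read_camera(n);cv2.imwrite(f"pics/{n}0.png",c["color"][:,:,::-1]);print(n,c["vfov"],c["cx"],c["cy"],c["R"],c["t"])
E
```

```text
{'t': 0.0, 'joint_positions': array([ 1.26239138,  0.33286938, -0.06470586,  1.46094822,  0.02159477,
        1.34990509, -0.08849272]), 'joint_velocities': array([-0.00060479,  0.00145037, -0.00051405, -0.00038776,  0.00060546,
       -0.00053311,  0.00020555]), 'joint_torque': array([ 2.30604437e-04, -6.23251891e+01,  2.49871990e-02, -3.89905787e+01,
       -6.13515987e-02,  3.93851101e-02,  8.44989768e-05]), 'eef_pos': array([ 176.10196767, -599.29266009,  238.75219959]), 'tool_rot': array([-3.10816656e+00, -4.47265076e-01,  4.14180704e-04]), 'ft_force': array([ 0.90483357,  0.37876712, -0.86289445]), 'wrist_torque': array([ 0.01215875, -0.05425013,  0.01408454]), 'finger_force': 0.0, 'width': 87.07603292111044}
scene 57.095577240287284 315.66528840550734 196.44734494096585 [[-0.71681317 -0.69702473  0.01831386]
 [-0.41887867  0.40947588 -0.81047527]
 [ 0.55742222 -0.58863064 -0.5854865 ]] [390.13545612 350.32754944 716.41040237]
top 51.95187752903663 321.6210405830408 200.60261339043265 [[-0.02267132 -0.99947636 -0.02308736]
 [-0.99555078  0.02468285 -0.09093623]
 [ 0.09145848  0.020923   -0.99558906]] [  17.87983754  589.92752592 1217.2258925 ]
```

View pics/top0.png

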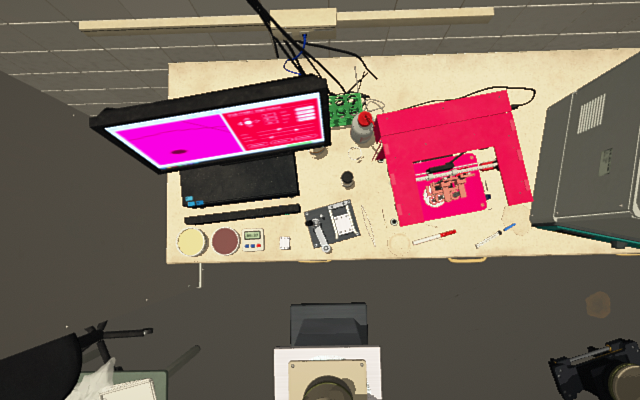

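View pics/scene0.png

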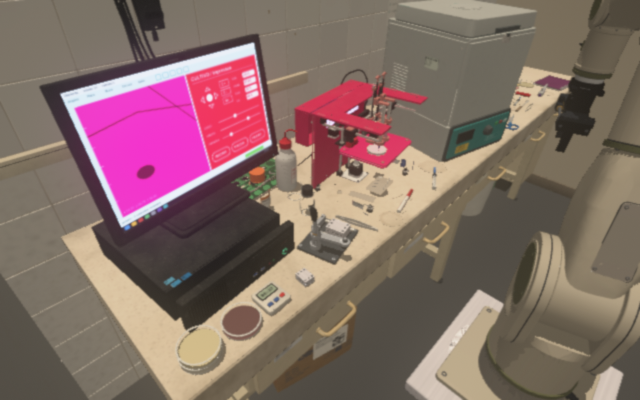

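The top view shows the fixture at about (332,222), with its post and lever near (318,235). A small light block stands loose at (285,242). In the scene view the fixture is at about (328,238) and the small block at (305,276). Next I'll enlarge both views.

```bash
python3 - <<'E'
import cv2
a=cv2.imread("pics/top0.png")[190:265,270:370];b=cv2.imread("pics/scene0.png")[195:295,280:380]
cv2.imwrite("pics/c1.png",cv2.resize(a,None,fx=8,fy=8,interpolation=cv2.INTER_CUBIC))
cv2.imwrite("pics/c2.png",cv2.resize(b,None,fx=6,fy=6,interpolation=cv2.INTER_CUBIC))
E
```

```text
(no output)
```

View pics/c1.png

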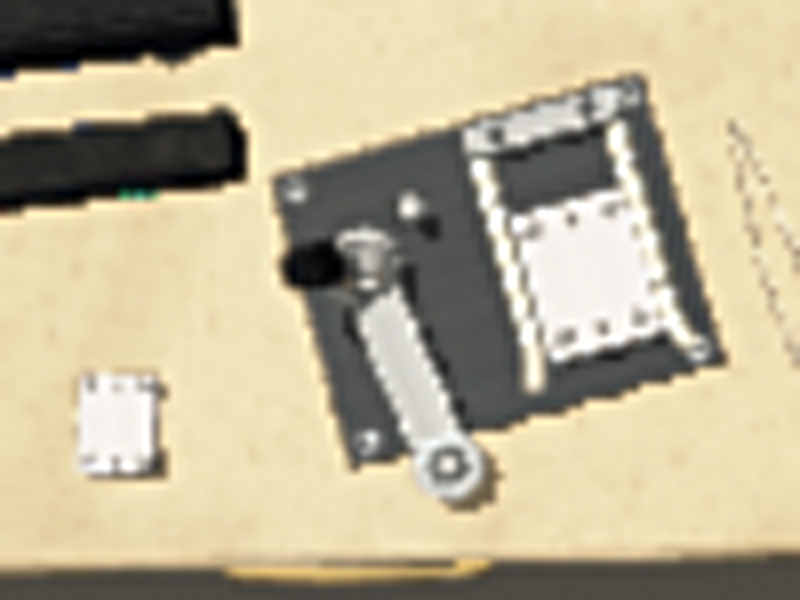

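View pics/c2.png

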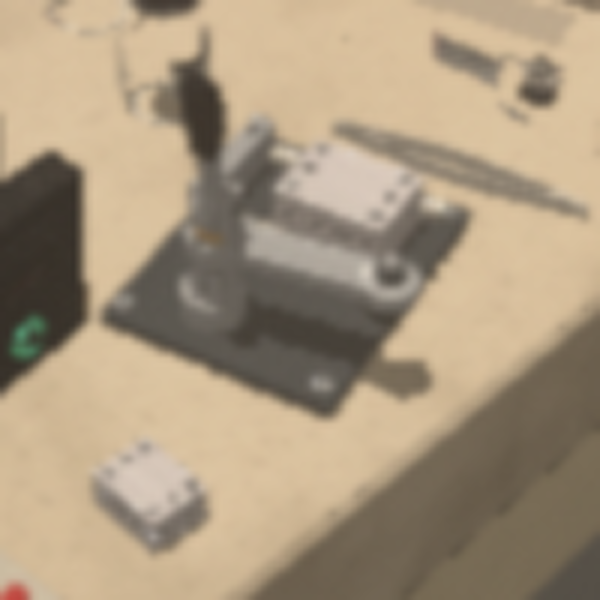

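Candidates for the mould:
- **Block in the channel**: top (343,223), measuring about 56x44. This fits the description, and it stands in the fixture.
- **Loose block**: top (285,243), about half that size and outside the fixture. This is a decoy.

The crops confirm this. In the top crop the pin is at (412,205), the strap screw at (450,465) and the lever grip end at about (296,265). Next I'll fit the poses.

```bash
cat > fit.py <<'E'
import numpy as np
from cell import read_camera
from scipy.optimize import least_squares
C={n:read_camera(n) for n in("top","scene")}
def proj(n,X):
    c=C[n];f=200/np.tan(np.radians(c["vfov"]/2));p=np.asarray(c["R"])@X+c["t"]
    return np.array([c["cx"]+f*p[0]/p[2],c["cy"]+f*p[1]/p[2]])
def fx(p,q): # fixture->world
    c,s=np.cos(p[2]),np.sin(p[2]);return np.array([p[0]+c*q[0]-s*q[1],p[1]+s*q[0]+c*q[1],q[2]])
E
cat > fit0.py <<'E'
from fit import *
def model(p):
    x,y,w,d,st,le,px,py=p
    m=lambda i,j:(d+28*i,22*j,38); pl=lambda i,j:(px+58*i,py+74.5*j,10)
    sc=(-80*np.cos(st),80-80*np.sin(st),70); lv=(0,80+82*np.sin(le),74+82*np.cos(le))
    T=[((412,205),(15,56,63)),((450,465),sc),((512,213),m(1,1)),((632,190),m(1,-1)),((680,325),m(-1,-1)),((555,362),m(-1,1)),
     ((275,178),pl(1,1)),((642,75),pl(1,-1)),((722,362),pl(-1,-1)),((352,468),pl(-1,1)),((548,138),(28,0,32)),((296,265),lv)]
    S=[((393,270),sc),((278,185),m(1,1)),((325,145),m(1,-1)),((425,185),m(-1,-1)),((375,235),m(-1,1)),((103,318),pl(1,1)),((332,415),pl(-1,1)),((470,212),pl(-1,-1)),((190,68),lv)]
    r=[proj("top",fx(p,q))-(np.array(u)/8+[269.5,189.5]) for u,q in T]+[proj("scene",fx(p,q))-(np.array(u)/6+[279.6,194.6]) for u,q in S]
    return np.array(r)
s=least_squares(lambda p:model(p).ravel(),[480,-20,.3,-25,0,.3,0,20],loss='soft_l1')
print(s.x.round(3));print(model(s.x).round(1).tolist())
p=s.x
for n,q in dict(post=(0,80,55),mouldback=(p[3]-28,0,30),pad=(-80*np.cos(p[4]),80-80*np.sin(p[4]),41),lever=(0,80+82*np.sin(p[5]),74+82*np.cos(p[5]))).items():print(n,fx(p,q).round(1))
E
python3 fit0.py
```

```text
[ 5.43667e+02 -5.28470e+01  2.52000e-01 -2.72320e+01  1.20000e-01
  2.29000e-01 -1.56780e+01  3.32760e+01]
[[0.3, -0.0], [-0.5, 0.0], [0.2, 0.9], [-0.7, -0.2], [-1.4, 1.0], [-0.0, 0.4], [-0.8, 0.3], [-0.0, 0.0], [0.6, 0.6], [-0.3, 0.7], [0.2, -0.3], [0.3, 0.2], [-0.7, -2.1], [-0.7, 0.4], [-1.1, -1.6], [0.1, -1.7], [1.4, -1.0], [-0.8, -1.1], [-0.5, -1.1], [0.6, -0.2], [0.7, 1.1]]
post [523.7  24.6  55. ]
mouldback [490.2 -66.6  30. ]
pad [449.2  -4.5  41. ]
lever [519.1  42.6 153.9]
```

```bash
python3 -m handwheel '{"deltas":[0,23.4,-21.3,0,0,0,0, 0,23.4,-21.3,0,0,0,0, 0,23.4,-21.3,0,0,0,0, 0,23.4,-21.3,0,0,0,0, 0,23.4,-21.3,0,0,0,0, 0,23.4,-21.3,0,0,0,0, 0,23.4,-21.3,0,0,0,0, 0,23.4,-21.3,0,0,0,0, 0,23.4,-21.3,0,0,0,0, 0,23.4,-21.3,0,0,0,0]}' 10
python3 -m handwheel '{"deltas":[0,14.8,-23.8,0,0,0,0, 0,14.8,-23.8,0,0,0,0, 0,14.8,-23.8,0,0,0,0, 0,14.8,-23.8,0,0,0,0, 0,14.8,-23.8,0,0,0,0, 0,14.8,-23.8,0,0,0,0, 0,14.8,-23.8,0,0,0,0, 0,14.8,-23.8,0,0,0,0, 0,14.8,-23.8,0,0,0,0, 0,14.8,-23.8,0,0,0,0]}'
cat > tgt.py <<'E'
import sys,numpy as np
from cell import read_state
from scipy.spatial.transform import Rotation as Ro
P=(543.7,-52.8,.252)
s=read_state();R=Ro.from_rotvec(s["tool_rot"]);c,n=np.cos(P[2]),np.sin(P[2])
F=np.array([[c,-n,0],[n,c,0],[0,0,1]])
fp=F.T@(s["eef_pos"]-[P[0],P[1],0]);Rf=F.T@R.as_matrix()
print("t",round(s["t"],2),"fix TCP",fp.round(1),"toolx yaw in fix deg",np.degrees(np.arctan2(Rf[1,0],Rf[0,0])).round(2),"tilt z",Rf[:,2].round(3),"F fix",(F.T@s["ft_force"]).round(1),"q",s["joint_positions"].round(2),"w",round(s["width"],1))
E
python3 tgt.py
```

```text
t: 1.03
eef_pos: [341.2, -327.9, 239.6]
tool_rot: [3.109, 0.447, -0.0]
ft_force: [0.4, -0.5, 0.7]
width: 28.5
finger_force: 0.0
t: 1.87
eef_pos: [415.6, -57.9, 239.6]
tool_rot: [3.109, 0.447, 0.0]
ft_force: [0.7, -0.4, -0.0]
width: 0.2
finger_force: 0.0
t 1.87 fix TCP [-125.3   27.   239.6] toolx yaw in fix deg 1.93 tilt z [ 0.    -0.001 -1.   ] F fix [ 0.6 -0.5 -0. ] q [ 0.71 -0.11 -0.63  1.93 -0.07  1.3  -1.18] w 0.2
```

```bash
python3 -m handwheel '{"deltas":[0,0,0,0,0,0,-7, 0,0,0,0,0,0,-7, 0,0,0,0,0,0,-7, 0,0,0,0,0,0,-7, 0,0,0,0,0,0,-7, 0,0,0,0,0,0,-7, 0,0,0,0,0,0,-7, 0,0,0,0,0,0,-7, 0,0,0,0,0,0,-7, 0,0,0,0,0,0,-7]}'
python3 -m handwheel '{"deltas":[0,0,0,0,0,0,-6, 0,0,0,0,0,0,-6, 0,0,0,0,0,0,-6, 0,-13.5,20,30,0,0,-0.1, 0,-13.5,21,30,0,0,0, 0,0,0,30,0,0,0, 0,0,0,30,0,0,0, 0,0,0,20,0,0,0, 0,0,0,15,0,0,0, 0,0,0,0,0,0,0]}'
python3 tgt.py
python3 - <<'E'
from cell import *
import cv2
a=read_camera("top")["color"][190:265,280:380,::-1];b=read_camera("scene")["color"][170:270,270:370,::-1]
a=cv2.resize(a,(400,300),interpolation=2);b=cv2.resize(b,(400,400),interpolation=2)
cv2.imwrite("pics/s1.png",cv2.hconcat([cv2.copyMakeBorder(a,0,100,0,0,0),b]))
E
```

```text
t: 2.7
eef_pos: [415.4, -59.2, 239.5]
tool_rot: [2.284, 2.157, -0.0]
ft_force: [0.3, -0.4, 0.9]
width: 0.4
finger_force: 0.0
t: 3.53
eef_pos: [459.9, -74.9, 81.6]
tool_rot: [-1.921, -2.48, 0.003]
ft_force: [-0.2, -0.2, 0.1]
width: 0.5
finger_force: 0.0
t 3.53 fix TCP [-86.6  -0.5  81.6] toolx yaw in fix deg 90.04 tilt z [-0.004  0.003 -1.   ] F fix [-0.3 -0.2  0.1] q [ 0.58  0.19 -0.55  2.02  0.12  0.97  0.22] w 0.5
```

View pics/s1.png

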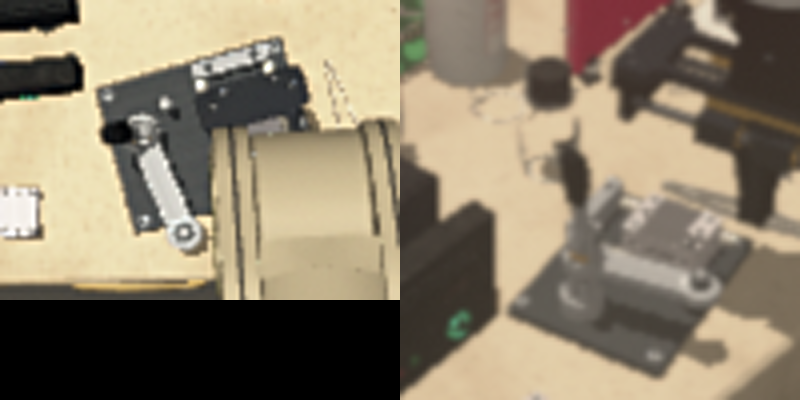

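In the picture the fingers stand behind the mould's near face (scene crop about (755,190)) and the strap and lever are clear. Next: descend and push.

```bash
python3 -m handwheel '{"deltas":[0,0,0,22,0,0,0, 0,0.5,0,22,0,0,0, 0,0,4,0,0,0,0, 0,0,4,0,0,0,0, 0,0,4,0,0,0,0, 0,0,4,0,0,0,0, 0,0,4,0,0,0,0, 0,0,3,0,0,0,0, 0,0,3,0,0,0,0, 0,0,0,0,0,0,0]}'; python3 tgt.py
python3 -m handwheel '{"deltas":[0,0,2,0,0,0,0, 0,0,2,0,0,0,0, 0,0,2,0,0,0,0, 0,0,2,0,0,0,0, 0,0,2,0,0,0,0, 0,0,0,0,0,0,0]}'; python3 tgt.py
```

```text
t: 4.47
eef_pos: [487.7, -68.1, 40.8]
tool_rot: [1.923, 2.483, 0.001]
ft_force: [-0.4, -0.2, 0.2]
width: 0.7
finger_force: 0.0
t 4.47 fix TCP [-58.   -0.8  40.8] toolx yaw in fix deg 90.05 tilt z [ 0.001 -0.    -1.   ] F fix [-0.4 -0.1  0.2] q [ 0.52  0.31 -0.53  1.99  0.2   0.9   0.14] w 0.7
t: 4.97
eef_pos: [497.2, -65.5, 40.6]
tool_rot: [1.923, 2.484, 0.001]
ft_force: [-0.2, 0.8, -0.4]
width: 0.3
finger_force: 0.0
t 4.97 fix TCP [-48.2  -0.7  40.6] toolx yaw in fix deg 90.05 tilt z [ 0.001 -0.    -1.   ] F fix [-0.   0.8 -0.4] q [ 0.51  0.33 -0.53  1.96  0.21  0.9   0.13] w 0.3
```

```bash
for i in 1; do python3 -m handwheel '{"deltas":[0,0,1.5,0,0,0,0, 0,0,1.5,0,0,0,0, 0,0,1,0,0,0,0, 0,0,1,0,0,0,0, 0,0,0,0,0,0,0]}'; python3 tgt.py; done
python3 - <<'E'
from cell import *
import cv2
a=read_camera("top")["color"][190:265,280:380,::-1];b=read_camera("scene")["color"][195:270,300:400,::-1]
a=cv2.resize(a,(400,300),interpolation=2);b=cv2.resize(b,(800,600),interpolation=2)
cv2.imwrite("pics/s2.png",b)
E
```

```text
t: 5.38
eef_pos: [501.8, -64.3, 40.6]
tool_rot: [1.924, 2.484, 0.0]
ft_force: [0.4, 0.6, 0.2]
width: 0.7
finger_force: 0.0
t 5.38 fix TCP [-43.4  -0.7  40.6] toolx yaw in fix deg 90.04 tilt z [ 0. -0. -1.] F fix [0.5 0.5 0.2] q [ 0.51  0.34 -0.53  1.95  0.21  0.91  0.12] w 0.7
```

View pics/s2.png

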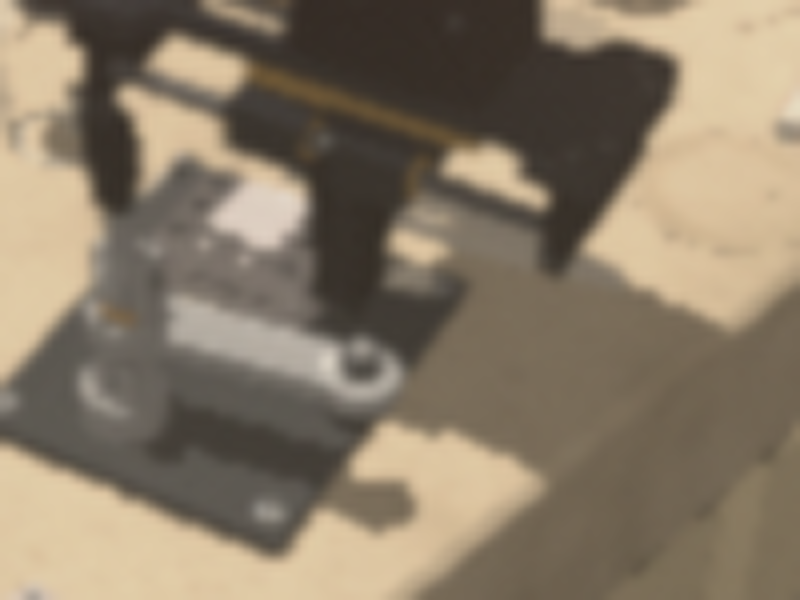

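The fingers touch the mould at (320,250) and it is close to the stop at (190,175). I'll keep pushing until the force rises.

```bash
python3 -m handwheel '{"deltas":[0,0,1,0,0,0,0, 0,0,1,0,0,0,0, 0,0,0,0,0,0,0]}'; python3 tgt.py;  python3 -m handwheel '{"deltas":[0,0,1,0,0,0,0, 0,0,1,0,0,0,0, 0,0,0,0,0,0,0]}'; python3 tgt.py
```

```text
t: 5.73
eef_pos: [503.7, -64.0, 40.6]
tool_rot: [1.924, 2.484, 0.0]
ft_force: [-0.3, -0.4, 0.6]
width: 0.8
finger_force: 0.2
t 5.73 fix TCP [-41.5  -0.8  40.6] toolx yaw in fix deg 90.04 tilt z [ 0. -0. -1.] F fix [-0.4 -0.4  0.6] q [ 0.5   0.34 -0.53  1.95  0.22  0.91  0.12] w 0.8
t: 5.98
eef_pos: [505.7, -63.4, 40.5]
tool_rot: [1.924, 2.483, 0.0]
ft_force: [0.8, 0.5, -0.3]
width: 0.3
finger_force: 0.0
t 5.98 fix TCP [-39.5  -0.8  40.5] toolx yaw in fix deg 90.04 tilt z [ 0. -0. -1.] F fix [ 0.9  0.3 -0.3] q [ 0.5   0.34 -0.53  1.94  0.22  0.91  0.12] w 0.3
```

```bash
python3 -m handwheel '{"deltas":[0,0,1,0,0,0,0, 0,0,1,0,0,0,0, 0,0,0,0,0,0,0]}'; python3 tgt.py;  python3 -m handwheel '{"deltas":[0,0,1,0,0,0,0, 0,0,1,0,0,0,0, 0,0,0,0,0,0,0]}'; python3 tgt.py
```

```text
t: 6.23
eef_pos: [507.4, -63.0, 40.5]
tool_rot: [-1.924, -2.483, 0.0]
ft_force: [-1.2, 0.1, 0.5]
width: 0.5
finger_force: 0.7
t 6.23 fix TCP [-37.7  -0.9  40.5] toolx yaw in fix deg 90.03 tilt z [-0. -0. -1.] F fix [-1.2  0.5  0.5] q [ 0.5   0.35 -0.53  1.94  0.22  0.91  0.12] w 0.5
t: 6.48
eef_pos: [507.5, -63.0, 40.1]
tool_rot: [-1.923, -2.481, 0.005]
ft_force: [-10.1, -2.2, 6.6]
width: 0.2
finger_force: 5.0
t 6.48 fix TCP [-37.6  -0.9  40.1] toolx yaw in fix deg 90.01 tilt z [-0.004  0.    -1.   ] F fix [-10.3   0.4   6.6] q [ 0.5   0.35 -0.53  1.94  0.22  0.92  0.11] w 0.2
```

The mould met the stop at about 10 N. Next: retreat, rise, and move to the outer side of the strap.

```bash
python3 -m handwheel '{"deltas":[0,0,-7,0,0,0,0, 0,0,-10,0,0,0,0, 0,0,0,-25,0,0,0, 0,0,0,-30,0,0,0, 0,0,0,-30,0,0,0, 0,28,-8,0,0,0,0, 0,28,-7,0,0,0,0, 0,28,-7,0,0,0,0, 0,27,-7,0,0,0,0, 0,0,0,0,0,0,7]}'
python3 -m handwheel '{"deltas":[0,0,0,0,0,0,7, 0,0,0,0,0,0,7, 0,0,0,0,0,0,7, 0,0,0,0,0,0,7, 0,0,0,0,0,0,7, 0,0,0,0,0,0,7, 0,0,0,0,0,0,7, 0,0,0,0,0,0,7, 0,0,0,0,0,0,7, 0,0,0,0,0,0,7]}'
python3 -m handwheel '{"deltas":[0,0,0,0,0,0,6, 0,0,0,0,0,0,0]}'
python3 tgt.py
python3 - <<'E'
from cell import *
import cv2
a=read_camera("top")["color"][190:265,280:380,::-1];b=read_camera("scene")["color"][170:270,270:370,::-1]
a=cv2.resize(a,(400,300),interpolation=2);b=cv2.resize(b,(400,400),interpolation=2)
cv2.imwrite("pics/s3.png",cv2.hconcat([cv2.copyMakeBorder(a,0,100,0,0,0),b]))
E
```

```text
t: 7.32
eef_pos: [434.7, 37.7, 125.6]
tool_rot: [2.063, 2.369, 0.001]
ft_force: [-0.3, 0.5, -0.5]
width: 0.6
finger_force: 0.0
t: 8.15
eef_pos: [436.8, 33.4, 125.5]
tool_rot: [3.054, 0.737, 0.001]
ft_force: [-0.1, -0.1, -0.6]
width: 0.6
finger_force: 0.0
t: 8.32
eef_pos: [436.8, 33.4, 125.6]
tool_rot: [3.088, 0.578, 0.001]
ft_force: [-0.5, 0.1, 0.2]
width: 0.1
finger_force: 0.0
t 8.32 fix TCP [-82.  110.1 125.6] toolx yaw in fix deg 6.75 tilt z [ 0.001 -0.    -1.   ] F fix [-0.5  0.2  0.2] q [ 0.41  0.06 -0.6   2.04  0.04  1.05 -1.41] w 0.1
```

View pics/s3.png

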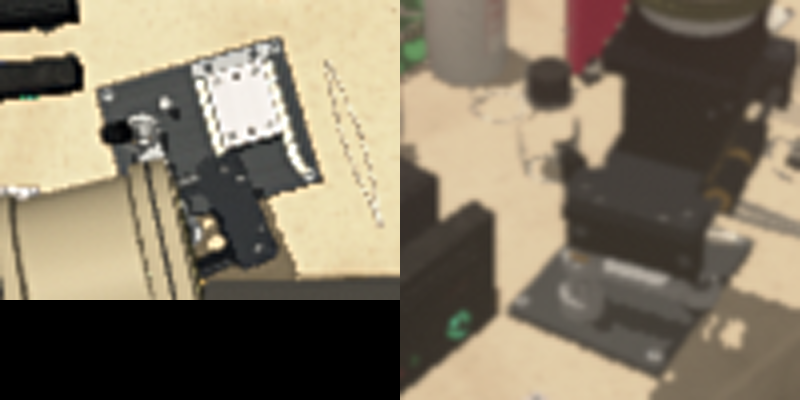

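The mould now sits against the back stop (top crop (240,68)), and the hand is outside the strap. Next: descend, make contact, then sweep round the post.

```bash
python3 -m handwheel '{"deltas":[0,0,0,22,0,0,0, 0,0,0,22,0,0,0, 0,0,0,20,0,0,0, 0,0,4,0,0,0,0, 0,0,4,0,0,0,0, 0,0,4,0,0,0,0, 0,0,3,0,0,0,0, 0,0,0,0,0,0,0]}'; python3 tgt.py
python3 -m handwheel '{"deltas":[0,-1.4,5.5,0,0,0,-4, 0,-1.4,5.5,0,0,0,-4, 0,-1.4,5.5,0,0,0,-4, 0,-1.4,5.5,0,0,0,-4, 0,-1.4,5.5,0,0,0,-4, 0,-1.4,5.5,0,0,0,-4, 0,-1.4,5.5,0,0,0,-4, 0,-1.4,5.5,0,0,0,-4, 0,-1.4,5.5,0,0,0,-4, 0,0,0,0,0,0,0]}'; python3 tgt.py
```

```text
t: 9.08
eef_pos: [443.6, 18.6, 62.7]
tool_rot: [3.086, 0.584, 0.003]
ft_force: [0.1, 0.1, -0.0]
width: 0.3
finger_force: 0.0
t 9.08 fix TCP [-79.1  94.1  62.7] toolx yaw in fix deg 6.99 tilt z [ 0.002 -0.001 -1.   ] F fix [ 0.1  0.1 -0. ] q [ 0.4   0.17 -0.58  2.09  0.12  0.91 -1.44] w 0.3
t: 9.92
eef_pos: [463.2, -27.4, 62.3]
tool_rot: [2.752, 1.514, 0.002]
ft_force: [-0.4, -0.4, -0.1]
width: 0.5
finger_force: 0.0
t 9.92 fix TCP [-71.6  44.7  62.3] toolx yaw in fix deg 43.18 tilt z [ 0.001 -0.001 -1.   ] F fix [-0.5 -0.3 -0.1] q [ 0.52  0.22 -0.61  2.04  0.16  0.92 -0.73] w 0.5
```

```bash
python3 -m handwheel '{"deltas":[0,-1.5,5.5,0,0,0,-4, 0,-1.5,5.5,0,0,0,-4, 0,-1.5,5.5,0,0,0,-4, 0,-1.5,5.5,0,0,0,-4, 0,-1.5,5.5,0,0,0,-4, 0,-1.5,5.5,0,0,0,-4, 0,-1.5,5.5,0,0,0,-4, 0,-1.5,5.5,0,0,0,-4, 0,-1.5,5.5,0,0,0,-4, 0,0,0,0,0,0,0]}'; python3 tgt.py
python3 - <<'E'
from cell import *
import cv2
a=read_camera("top")["color"][190:265,280:380,::-1];b=read_camera("scene")["color"][170:270,270:370,::-1]
a=cv2.resize(a,(400,300),interpolation=2);b=cv2.resize(b,(400,400),interpolation=2)
cv2.imwrite("pics/s4.png",cv2.hconcat([cv2.copyMakeBorder(a,0,100,0,0,0),b]))
E
```

```text
t: 10.75
eef_pos: [506.0, -53.3, 62.0]
tool_rot: [2.152, 2.288, 0.001]
ft_force: [0.6, -0.1, 0.0]
width: 0.7
finger_force: 0.0
t 10.75 fix TCP [-36.7   8.9  62. ] toolx yaw in fix deg 79.08 tilt z [ 0.001 -0.    -1.   ] F fix [ 0.6 -0.3  0. ] q [ 0.6   0.33 -0.66  1.93  0.25  0.96 -0.12] w 0.7
```

View pics/s4.png

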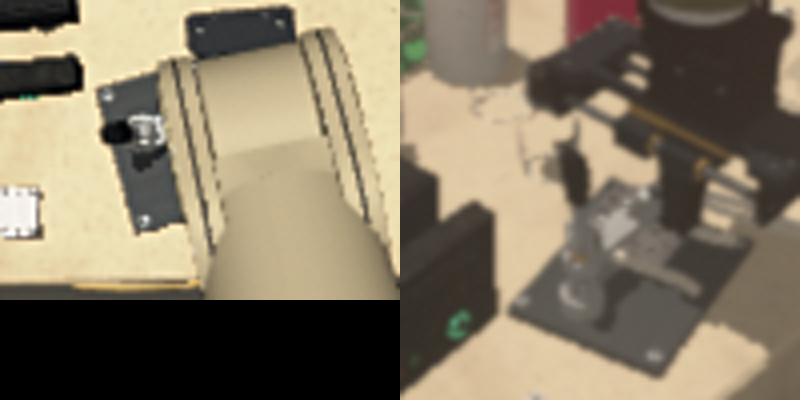

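The strap is swinging ahead of the fingers over the mould (scene crop (640,225)). Next: finish against the pin.

```bash
python3 -m handwheel '{"deltas":[0,-1.5,5.5,0,0,0,-4, 0,-1.5,5.5,0,0,0,-4, 0,-1,4,0,0,0,-3, 0,0,0,0,0,0,0]}'; python3 tgt.py
python3 -m handwheel '{"deltas":[0,0,1,0,0,0,0, 0,0,1,0,0,0,0, 0,0,0,0,0,0,0]}'; python3 tgt.py|cut -c1-170
```

```text
t: 11.18
eef_pos: [520.6, -55.2, 61.6]
tool_rot: [-1.924, -2.483, 0.0]
ft_force: [-0.7, -0.2, -0.7]
width: 0.4
finger_force: 0.1
t 11.18 fix TCP [-23.    3.4  61.6] toolx yaw in fix deg 90.01 tilt z [-0.  0. -1.] F fix [-0.7  0.  -0.7] q [ 0.61  0.37 -0.68  1.89  0.28  0.98  0.05] w 0.4
t: 11.43
eef_pos: [521.6, -55.0, 61.3]
tool_rot: [-1.926, -2.481, 0.002]
ft_force: [-5.1, -1.4, 1.2]
width: 0.4
finger_force: 2.2
t 11.43 fix TCP [-21.9   3.3  61.3] toolx yaw in fix deg 89.91 tilt z [-0.002 -0.    -1.   ] F fix [-5.3 -0.1  1.2] q [ 0.61  0.38 -0.68  1.88  0.28  0.98  0.05] w 0.4
```

```bash
python3 -m handwheel '{"deltas":[0,0,1,0,0,0,0, 0,0,0,0,0,0,0, 0,0,-6,0,0,0,0, 0,0,-8,0,0,0,0, 0,0,0,-30,0,0,0, 0,0,0,-35,0,0,0, 0,0,0,-29,0,0,0, 0,22,12,0,0,0,0, 0,22,12,0,0,0,0, 0,20,12,0,0,0,0]}'; python3 -m handwheel '{"deltas":[0,0,0,0,0,0,0]}' >/dev/null; python3 tgt.py
python3 - <<'E'
from cell import *
import cv2
a=read_camera("top")["color"][190:265,280:380,::-1];b=read_camera("scene")["color"][170:270,270:370,::-1]
a=cv2.resize(a,(300,225),interpolation=2);b=cv2.resize(b,(500,500),interpolation=2)
cv2.imwrite("pics/s5.png",cv2.hconcat([cv2.copyMakeBorder(a,0,275,0,0,0),b]))
E
```

```text
t: 12.27
eef_pos: [529.1, 13.7, 156.6]
tool_rot: [1.924, 2.48, 0.002]
ft_force: [0.2, -0.2, -0.4]
width: 0.5
finger_force: 0.0
t 12.35 fix TCP [  3.7  72.1 156.4] toolx yaw in fix deg 90.32 tilt z [ 0.003  0.001 -1.   ] F fix [-0.9 -0.3  0.3] q [ 0.56  0.27 -0.77  1.79  0.2   1.16 -0.02] w 0.8
```

View pics/s5.png

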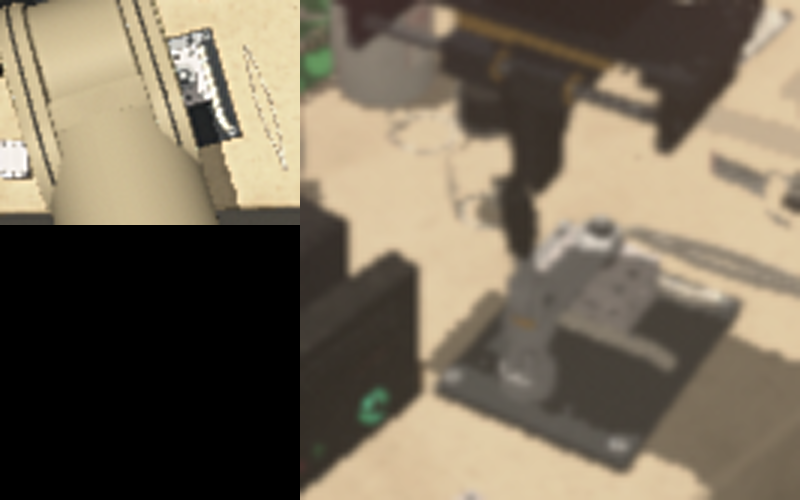

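The strap lies across the mould, with its nut at scene crop (600,230). The lever (520,215) stands in front of the finger tip (540,150), so the finger is on its mould side. Next: press the lever along its arc.

```bash
python3 -m handwheel '{"deltas":[0,7,-3,0.7,0,0,0, 0,4.3,0,1.2,0,0,0, 0,4.3,0,1.2,0,0,0, 0,4.3,0,1.2,0,0,0, 0,4.3,0,1.2,0,0,0, 0,4.1,0,2.5,0,0,0, 0,4.1,0,2.5,0,0,0, 0,4.1,0,2.6,0,0,0, 0,4.1,0,2.6,0,0,0, 0,0,0,0,0,0,0]}'; python3 tgt.py
python3 -m handwheel '{"deltas":[0,3.2,0,3.7,0,0,0, 0,3.2,0,3.7,0,0,0, 0,3.2,0,3.7,0,0,0, 0,3.2,0,3.7,0,0,0, 0,0,0,0,0,0,0]}'; python3 tgt.py
```

```text
t: 13.28
eef_pos: [515.4, 52.5, 139.3]
tool_rot: [-1.922, -2.484, -0.0]
ft_force: [0.6, -1.1, 1.1]
width: 0.1
finger_force: 0.3
t 13.28 fix TCP [ -1.1 109.1 139.3] toolx yaw in fix deg 90.11 tilt z [-0.  0. -1.] F fix [ 0.3 -1.2  1.1] q [ 0.51  0.27 -0.79  1.83  0.21  1.12 -0.1 ] w 0.1
t: 13.7
eef_pos: [512.1, 64.6, 124.2]
tool_rot: [-1.922, -2.484, 0.0]
ft_force: [0.0, -1.0, 1.1]
width: 0.4
finger_force: 0.3
t 13.7 fix TCP [ -1.3 121.5 124.2] toolx yaw in fix deg 90.09 tilt z [-0.001  0.    -1.   ] F fix [-0.2 -1.   1.1] q [ 0.48  0.29 -0.79  1.85  0.23  1.1  -0.14] w 0.4
```

```bash
python3 -m handwheel '{"deltas":[0,2.5,0,3,0,0,0, 0,2,0,3,0,0,0, 0,2,0,3,0,0,0, 0,1.5,0,3,0,0,0, 0,1.5,0,3,0,0,0, 0,1,0,3,0,0,0, 0,0.5,0,2,0,0,0, 0,0,0,0,0,0,0]}'; python3 tgt.py
python3 -m handwheel '{"deltas":[0,0,0,1.5,0,0,0, 0,0,0,1.5,0,0,0, 0,0,0,0,0,0,0]}'; python3 tgt.py
```

```text
t: 14.37
eef_pos: [509.6, 74.8, 104.6]
tool_rot: [-1.923, -2.483, 0.0]
ft_force: [1.4, -0.4, 0.8]
width: 0.3
finger_force: 0.1
t 14.37 fix TCP [ -1.2 132.  104.6] toolx yaw in fix deg 90.05 tilt z [-0.  0. -1.] F fix [ 1.3 -0.7  0.8] q [ 0.46  0.31 -0.78  1.87  0.25  1.06 -0.18] w 0.3
t: 14.62
eef_pos: [509.7, 75.1, 102.4]
tool_rot: [-1.923, -2.484, -0.0]
ft_force: [-4.0, -0.4, 8.4]
width: 0.0
finger_force: 4.1
t 14.62 fix TCP [ -1.  132.4 102.4] toolx yaw in fix deg 90.06 tilt z [-0.  0. -1.] F fix [-4.   0.6  8.4] q [ 0.46  0.32 -0.78  1.87  0.25  1.05 -0.18] w 0.0
```

```bash
python3 -m handwheel '{"deltas":[0,0,0,1.5,0,0,0, 0,0,0,1,0,0,0, 0,0,0,0,0,0,0]}'; python3 tgt.py
```

```text
t: 14.87
eef_pos: [510.0, 75.3, 101.6]
tool_rot: [1.923, 2.484, -0.0]
ft_force: [-11.1, -2.5, 28.0]
width: 0.8
finger_force: 14.1
t 14.87 fix TCP [ -0.7 132.5 101.6] toolx yaw in fix deg 90.07 tilt z [ 0.    -0.001 -1.   ] F fix [-11.4   0.4  28. ] q [ 0.45  0.32 -0.78  1.87  0.26  1.05 -0.18] w 0.8
```

```bash
python3 -m handwheel '{"deltas":[0,0,0,-5,0,0,0, 0,0,0,-25,0,0,0, 0,0,0,-35,0,0,0, 0,0,0,-35,0,0,0, 0,10,-25,0,0,0,0, 0,20,-20,0,0,0,0, 0,30,-20,0,0,0,0, 0,30,-15,0,0,0,0, 0,30,-10,0,0,0,0, 0,0,0,0,0,0,0]}'; python3 tgt.py
python3 - <<'E'
from cell import *
import cv2
a=read_camera("top")["color"][185:265,280:380,::-1];b=read_camera("scene")["color"][185:285,280:380,::-1]
a=cv2.resize(a,(400,320),interpolation=2);b=cv2.resize(b,(400,400),interpolation=2)
cv2.imwrite("pics/s6.png",cv2.hconcat([cv2.copyMakeBorder(a,0,80,0,0,0),b]))
E
```

```text
t: 15.7
eef_pos: [389.5, 173.0, 199.7]
tool_rot: [1.915, 2.489, 0.0]
ft_force: [0.4, -0.1, -0.6]
width: 0.8
finger_force: 0.0
t 15.7 fix TCP [-93.1 257.1 199.7] toolx yaw in fix deg 90.43 tilt z [ 0.001 -0.001 -1.   ] F fix [ 0.4 -0.2 -0.6] q [ 0.47 -0.06 -0.94  1.97 -0.05  1.21 -0.2 ] w 0.8
```

View pics/s6.png

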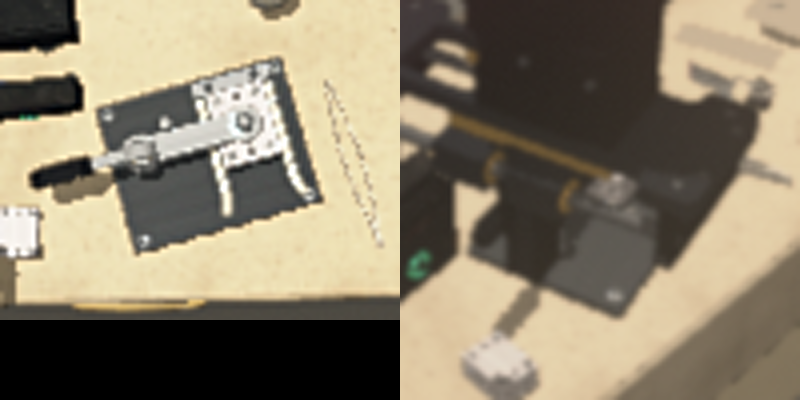

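The top crop shows the mould against the stop (240,75), the strap square across it on the pin (245,122), and the lever lying flat outwards (50,172). The bystanders in view have not moved.

```bash
python3 -c "
from cell import *
print(job_done())"
```

```text
the job is handed in; nothing more can be done
None
```

The mould is home against the back stop, the strap is square against its pin, and the lever is down on its end stop; the job was handed in after about 16 s of robot time, with the arm clear of everything.

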